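Fit the hand knob to the filament feeder and set its dial

TASK

Take the printed orange knob from the dark build plate and fit it on the upright cross-shaped key on top of the grey filament feeder: press down gently (about 10 N is plenty, the key is sprung; never more than 25 N) while slowly turning it until the key finds its slots, and push it fully home, flat on the dial's metal boss. Only then turn the fitted knob clockwise, seen from above, until the dial's red pointer stands at the green mark, and let go, leaving the knob fully home. Leave the other prints and the tools on the table where they are.

Things in the scene. Friction and masses are not known exactly. Their poses are not given: they have to be found in the camera images.
- knob_mid (a point): Centre, half-way up (22 mm above the underside), of the loose orange knob: 16-sided, nearly round, 46 mm diameter, 44 mm high, about 60 g, standing upright, open side down, a black disc on its top. z is its axis, up; x and y lie along the two slots of its cross-shaped socket. Grip it across its sides at mid height or a little above, from any side.
- knob: The same knob; origin at the centre of its underside. Inside, from below: a funnel mouth 36 mm wide narrowing to 29 mm at 5 mm up, a round 29 mm bore to 10 mm up, then from 10 to 26 mm a cross-shaped socket: two crossing slots 10.4 mm wide, 29 mm long. It fits the key in four positions a quarter turn apart, with about 5 degrees of play either way.
- seat (a point): Centre of the flat top of the dial's metal boss (46 mm diameter) on the feeder, on the axis of dial and key. The knob's underside must come to rest here; the seated knob's centre is 22 mm above it. z is up, x points to the green mark. The white dial around the boss is 76 mm wide, its face 6 mm lower; the housing's top is 10 mm lower.
- key_top (a point): Top of the steel key, a cross of two upright bars 26 mm long, 8 mm wide, 24 mm above the seat, on its axis, as it stands unpressed (the point does not move). The key's angle about the vertical differs every time and is given neither by this frame nor by the dial: find it by feel. It is sprung: pressing it down takes 3.5 N to start, then 4.5 N per mm, up to 16 mm.
- feeder: The grey feeder, a fixed box 130 x 120 mm, 70 mm high; origin at the centre of its underside, 80 mm below the seat. At a wrong angle the knob lands on the key with its underside 14 mm above the seat; forcing it down from there exceeds the force limit. At the right angle the key springs up into the slots, the push falls to almost nothing and the knob goes down.
- dial (a joint): Angle (rad) of the white dial with the red pointer, driven by the key; grows clockwise seen from above. The pointer is at the green mark at 1.40. Starts between 0 and 0.5; range -1.0 to 2.3. It stays where it is left: 0.15 N m of friction holds it, more than the knob sliding on the key at 10 N can overcome, so a dial that moves shows that the key has caught.
- plate: Dark build plate, 235 x 235 x 6 mm, fixed; origin at the centre of its underside. The knob and three other prints stand on it, about 120 mm apart at its corners.
- gear_mid (a point): Bystander, not to be moved. Blue printed gear with a hub, 60 mm wide, 28 mm high; the point is half-way up.
- vase_mid (a point): Bystander, not to be moved. Green printed vase, 50 mm wide and high; the point is half-way up.
- bracket_mid (a point): Bystander, not to be moved. White printed L-bracket, 50 x 30 x 40 mm; the point is 10 mm above its underside.
- driver: Bystander, not to be moved. Screwdriver lying on the table.
- caliper: Bystander, not to be moved. Caliper, 190 mm long, lying on the table; origin at the middle of its underside.
Not all that is in view belongs to the job. What is meant by the knob is not blue, purple or yellow, and is the larger of those in its own colour.

How it is judged:
On the way, in this order (a step that is already met when the one before it is completed fails the run):
1. the knob is pressed fully home on the key: its underside flat on the boss (within 2.5 mm), on the axis, upright, with the pointer not yet at the mark (z of knob_mid in the frame of seat between 0.019 and 0.0245 m and horizontal distance between knob_mid and seat below 0.004 m and angle between knob_mid's own z axis and vertical below 0.08 rad and value of joint dial below 1.1 rad), for 0.2 s.
2. the fitted knob has turned the dial until the red pointer is at the green mark (z of knob_mid in the frame of seat below 0.0245 m and value of joint dial between 1.2 and 1.6 rad), for 0.2 s.
At the end, for the whole second after the job is handed in: The knob sits fully home on the feeder (its underside within 2.5 mm of the boss top, within 4 mm of the axis, upright within 0.08 rad), released and at rest, and the dial reads 1.40 within 0.2 rad (red pointer at the green mark) (all of step 2 and z of knob_mid in the frame of seat above 0.019 m and horizontal distance between knob_mid and seat below 0.004 m and angle between knob_mid's own z axis and vertical below 0.08 rad and linear speed of knob below 0.02 m/s and contact force between the fingers and knob below 0.1 N); the robot touches nothing.
It fails at once if the knob is forced: more than 50 N of contact between knob and feeder (contact force between knob and feeder above 50 N).
It fails at once if another print on the plate is moved by more than 30 mm (distance of any of gear_mid, vase_mid, bracket_mid from where it was at the start of the episode above 0.03 m).
It fails at once if the screwdriver or the caliper is moved by more than 30 mm (distance of any of driver, caliper from where it was at the start of the episode above 0.03 m).
It also fails if it takes over 64 s, if anything falls off the work surface, if the arm or the gripper's body presses on something with over 40 N, if the wrist force passes 120 N, or if a joint passes its speed limit or range.

ROBOT

A 7-joint arm with a two-finger parallel gripper is mounted at the origin on the work surface. World frame = base frame: x ahead of the robot, y to its left, z up, the work surface at z = 0. Lengths are in m, angles in rad, forces in N, time in s.
With the tool pointing down it reaches from about 0.4 to 0.875 m from the base axis. Payload 6.5 kg.
Tool frame: the origin (TCP) lies at the very end of the fingers, on their centre line; the grasp point (between the pads) lies 19 mm behind it; x points along the fingers, y is the direction in which the jaws open and shut, and the axes are right-handed (so a half turn about x gives the same grasp; the last joint's range is limited). The gripper opens to 88 mm and grips with 3 to 60 N. Pads are 18 mm wide; open, the fingers measure 123 mm over their backs; the gripper's body (75 mm by 187 mm) begins 45 mm behind the grasp point.
Start: joints at [-1.369, 0.536, -0.004, 1.538, 0.003, 1.067, -0.071], TCP at [0.172, 0.627, 0.207] pointing down, gripper open.
Joint ranges: [-2.7, 2.7], [-0.37, 2.16], [-1.27, 1.26], [0.24, 2.4], [-1.31, 4.45], [0.19, 1.91], [-2.76, 2.76]. Speed limits (rad/s): [2.39, 2.39, 3.14, 3.14, 3.14, 3.14, 3.14].

INTERFACE

Orientations are given as a rotation vector (axis times angle).
In Python, from rig import monitor, viewer, order gives the robot as it stands.
- The arm moves only by the tool apply_moves, never from a script. Its arguments are lists of equal length, an entry for each row: "hand": the gripper command: -1 is fully open, 1 is shut, values between are in proportion; "translation": the shift along the tool's x, y, z in cm, a list of three; "rotation": the turn, a rotation vector about the tool's x, y, z in rad, a list of three. In form: {"hand": [hand, ...], "translation": [[tx, ty, tz], ...], "rotation": [[wx, wy, wz], ...]}. A call has 1 to 10 rows; each row is the pose to reach, as a shift and turn from the pose measured when the call began, along the tool's axes at that moment; what a row does not reach only later rows make up. A row lasts 1/12 s, in which the tool goes at most 41.7 mm and 7.16 degrees, less where a joint would pass 70% of its speed; a pose out of reach is approached as far as the arm can. A call with a gripper value outside its range is refused whole. The fingers move at their own pace and stop on an object; "grip_force" is the grip in N (left out, the last holds). Time passes only in rows, so rows that repeat a pose let the fingers close. It gives the time, the measured TCP pose, the force and the opening at its end, in the units of the state.
- monitor.state(): the state, without advancing time (a new reading comes with each control period).
- viewer.get_image(name): name is "scene" or "top"; returns (picture, depth): 384x512x3 uint8, red, green, blue; 384x512 float32, m along the optical axis (not along the pixel's ray), 0 where there is no reading.
- viewer.calibration(name): a dict with "vertical_fov" (degrees; the focal length in pixels is half the picture's height over the tangent of half this angle, whatever the lens; pixels are square), "cx", "cy" (the principal point, pixels), "k1" (the pictures are not rectified: a ray, as slopes to the right and down, at radius r is drawn at 1 + k1 r^2 times it, then the intrinsics apply), "R" (3x3) and "t" (3): a world point X has camera coordinates R X + t. Camera axes: x right, y down, z forward; pixel columns grow to the right and rows downward; lengths in m; the calibration is good to about 2 mm. A picture is of the moment at which its call begins. calibration takes no time and is no camera call.
- order.sign_off(): hands the job in, once; it reports no verdict.
The state is a dict: "time_s": time; "joint_pos": joint angles; "joint_velocities": joint speeds; "tau": joint torques, N m; "eef_pos": TCP position; "tool_rot": TCP orientation; "ft_force": force on the tool from outside, world axes, zero at the start; "torque": the same for the moment, N m; "finger_gap": finger opening in m.
Only numpy, scipy, OpenCV 4.12 (cv2) and the standard library are available. Lean on these libraries where they do the work, as an engineer would, in place of code of your own. Each camera call takes 0.05 s, during which the arm holds its last target.

## Working session

There is one attempt and no reset: what is moved stays moved. The work goes in short steps, Python scripts to look and compute and a tool call to move; the robot and the scene stay as the last step left them, time stands still between calls to the robot, and variables do not carry over. Pictures are saved under pics/ and viewed, and the job is handed in when it is done.

Besides the shell and the picture viewer there is one more tool, called after ">>>" by a JSON object that holds its "op" and its "data", one argument or row to a line. apply_moves: Moves the arm, as the interface text tells. Its arguments: {"type":"object","properties":{"hand":{"type":"array","items":{"type":"number"}},"translation":{"type":"array","items":{"type":"array","items":{"type":"number"}}},"rotation":{"type":"array","items":{"type":"array","items":{"type":"number"}}},"grip_force":{"type":"number"}},"required":["hand","translation","rotation"]}

```bash
ls; mkdir -p pics
cat > h.py <<'E'
import numpy as np, cv2
from rig import monitor, viewer, order
def ray(c,u,v):
    f=384/2/np.tan(np.radians(c["vertical_fov"])/2)
    xd,yd=(u-c["cx"])/f,(v-c["cy"])/f
    rd=np.hypot(xd,yd); r=rd
    for _ in range(30): r=rd/(1+c["k1"]*r*r)
    s=r/rd if rd>0 else 1
    return np.array([xd*s,yd*s,1.])
def world(c,u,v,d):
    return np.array(c["R"]).T@(ray(c,u,v)*d-np.array(c["t"]))
def onz(c,u,v,z):
    R=np.array(c["R"]);o=-R.T@np.array(c["t"]);d=R.T@ray(c,u,v)
    return o+d*(z-o[2])/d[2]
def cloud(c,d):
    f=384/2/np.tan(np.radians(c["vertical_fov"])/2)
    v,u=np.mgrid[0:384,0:512]
    xd=(u-c["cx"])/f; yd=(v-c["cy"])/f; rd=np.hypot(xd,yd); r=rd.copy()
    for _ in range(30): r=rd/(1+c["k1"]*r*r)
    s=np.where(rd>0,r/np.maximum(rd,1e-9),1)
    P=np.stack([xd*s,yd*s,np.ones_like(s)],-1)*d[...,None]
    return (P-np.array(c["t"]))@np.array(c["R"])
E
python3 - <<'E'
from h import *
for n in("scene","top"):
    im,d=viewer.get_image(n); np.savez(f"{n}0.npz",im=im,d=d)
    cv2.imwrite(f"pics/{n}0.png",cv2.resize(im[...,::-1],(800,600),interpolation=cv2.INTER_CUBIC))
    print(n,viewer.calibration(n))
print(monitor.state())
E
```

```text
pics
scene {'vertical_fov': 48.22563241734154, 'cx': 260.74475258847696, 'cy': 187.64612507055563, 'k1': -0.11102105572152389, 'R': array([[ 0.56770527,  0.82322039,  0.00434908],
       [ 0.68366264, -0.46850798, -0.55955846],
       [-0.45860236,  0.32063759, -0.82877947]]), 't': array([-0.34511767, -0.28190093,  1.38901608])}
top {'vertical_fov': 52.572396841268095, 'cx': 255.4171846434713, 'cy': 186.1493682635524, 'k1': -0.11224618429599056, 'R': array([[ 0.0253588 , -0.99967782, -0.00108634],
       [-0.9984357 , -0.02527309, -0.04987417],
       [ 0.04983064,  0.00234939, -0.99875492]]), 't': array([0.06473361, 0.49777155, 1.13409354])}
{'time_s': 0.1, 'joint_pos': array([-1.36920304,  0.53704868, -0.0044199 ,  1.53874984,  0.00263665,
        1.06726889, -0.07116767]), 'joint_velocities': array([-3.91833153e-05, -1.40506625e-03,  1.16407019e-03, -2.18767929e-03,
        6.37043329e-05, -1.37059008e-03,  1.35422718e-04]), 'tau': array([ 2.46589218e-03, -5.72077489e+01,  9.94000286e-01, -2.52230698e+01,
       -5.60882385e-02,  1.34451856e-02,  4.25688302e-05]), 'eef_pos': array([0.17187701, 0.62626617, 0.20576348]), 'tool_rot': array([ 0.20897267,  1.56060871, -0.21128594]), 'ft_force': array([ 0.49491745, -0.23627494, -0.07120997]), 'torque': array([-0.01840073,  0.03275188, -0.01703374]), 'finger_gap': 0.08795474116897326}
```

View pics/scene0.png

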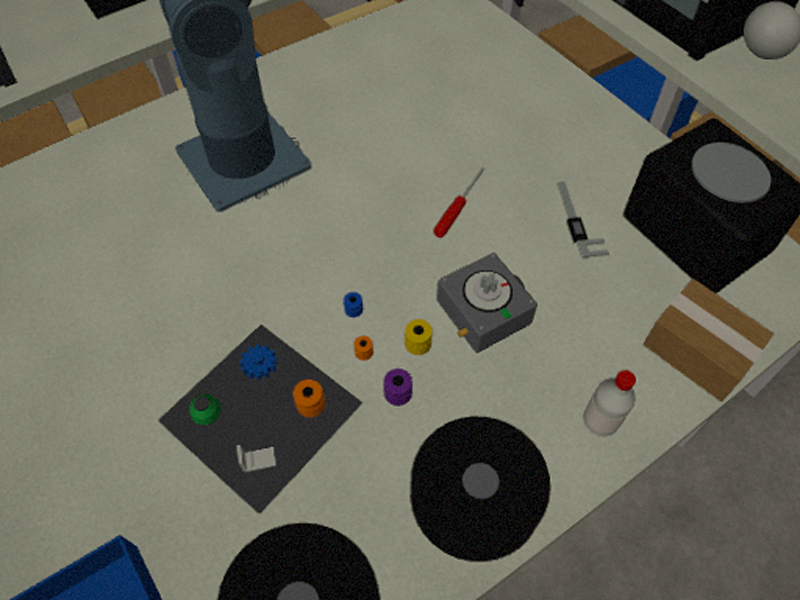

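View pics/top0.png

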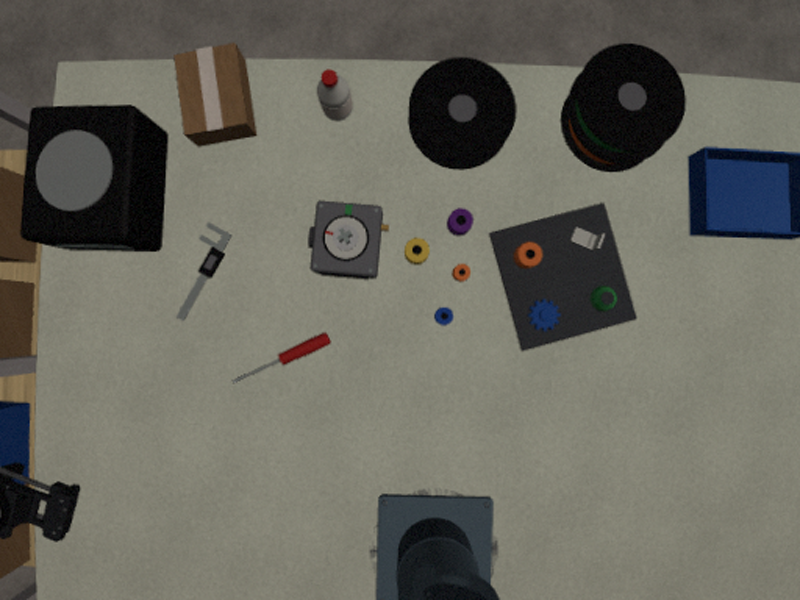

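Candidates, in the 800x600 top view: large orange at (529,254) on the plate, small orange at (461,272) on the table, and purple (460,221), yellow (417,250) and blue (444,316), which are excluded by colour. I choose the large orange one on the plate. Next I'll crop it and measure.

Run:
```python
from h import *
A={}
for n in("scene","top"):
    z=np.load(n+"0.npz");im,d=z["im"],z["d"];c=viewer.calibration(n);W=cloud(c,d);A[n]=(im,d,c,W)
    hsv=cv2.cvtColor(im,cv2.COLOR_RGB2HSV)
    m=cv2.inRange(hsv,(7,150,80),(16,255,255))
    k,l,s,ce=cv2.connectedComponentsWithStats(m)
    for i in range(1,k):
        if s[i,4]>30:
            P=W[l==i]; print(n,"orange",s[i],np.median(P,0),P[:,2].max())
            # top-face: points near z of top
            u,v=ce[i]; print("  c",u,v, onz(c,u,v,.05))
# feeder / knob top by depth in top view
def circ(W,box,z0,z1,name):
    m=(W[...,2]>z0)&(W[...,2]<z1)&(W[...,0]>box[0])&(W[...,0]<box[1])&(W[...,1]>box[2])&(W[...,1]<box[3])
    P=W[m]; 
    if len(P)<5: print(name,"few",len(P));return
    (x,y),r=cv2.minEnclosingCircle(P[:,:2].astype(np.float32)); print(name,len(P),"mean",P.mean(0),"mec",x,y,r, "z",np.median(P[:,2]))
for n in A:
    im,d,c,W=A[n]
    kc=W[int(254*.64),int(529*.64)] if n=="top" else kc
    fc=W[int(238*.64),int(346*.64)] if n=="top" else fc
    print(n,kc,fc)
    b=lambda p,r:(p[0]-r,p[0]+r,p[1]-r,p[1]+r)
    circ(W,b(kc,.04),.042,.06,"knobtop")
    for lo,hi in((.064,.072),(.0725,.0765),(.078,.083),(.09,.11)): circ(W,b(fc,.09),lo,hi,f"f{lo}")
im=A["top"][0]; 
a=cv2.resize(im[135:190,310:375],(390,330),interpolation=cv2.INTER_CUBIC)
b2=cv2.resize(im[120:185,190:255],(400,400),interpolation=cv2.INTER_CUBIC)
cv=np.zeros((400,800,3),np.uint8);cv[:330,:390]=a;cv[:,400:]=b2
cv2.imwrite("pics/crop0.png",cv[...,::-1])
```

```text
scene orange [227 215  12  16 138] [ 0.53869574 -0.04166305  0.02882879] 0.03526607776420206
  c 232.2753623188406 222.42753623188406 [ 0.54931575 -0.04707336  0.05      ]
scene orange [187 243  21  24 356] [ 0.57587302 -0.16476264  0.04846632] 0.9949489081443303
  c 197.42696629213484 254.71067415730337 [ 0.57716889 -0.16471807  0.05      ]
top orange [331 155  16  16 180] [ 0.5691446  -0.15995861  0.04967587] 1.1575777626473547
  c 338.55555555555554 162.32777777777778 [ 0.56875367 -0.16015198  0.05      ]
top orange [290 169  11  11  73] [ 0.5334172  -0.03667241  0.0298387 ] 0.036659024574024944
  c 294.6986301369863 173.94520547945206 [ 0.53188622 -0.03421361  0.05      ]Traceback (most recent call last):
  File "<stdin>", line 21, in <module>
NameError: name 'kc' is not defined. Did you mean: 'c'?
```

Run:
```python
from h import *
def circ(W,p,R,z0,z1,name):
    m=(W[...,2]>z0)&(W[...,2]<z1)&(np.hypot(W[...,0]-p[0],W[...,1]-p[1])<R)
    P=W[m]
    if len(P)<5: print(name,"few",len(P));return
    (x,y),r=cv2.minEnclosingCircle(P[:,:2].astype(np.float32)); print(name,len(P),"mean",P.mean(0).round(4),"mec",round(x,4),round(y,4),round(r,4))
kc=np.array([.569,-.161]); fc=None
for n in("top","scene"):
    z=np.load(n+"0.npz");im,d=z["im"],z["d"];c=viewer.calibration(n);W=cloud(c,d)
    if fc is None: fc=W[int(238*.64),int(346*.64)]
    print(n,fc,"d zeros",(d==0).sum())
    circ(W,kc,.04,.046,.056,"knobtop")
    for lo,hi in((.066,.072),(.0722,.0765),(.0775,.083),(.095,.115)): circ(W,fc,.1,lo,hi,f"f{lo}")
    hsv=cv2.cvtColor(im,cv2.COLOR_RGB2HSV)
    for nm,m in(("red",cv2.inRange(hsv,(0,150,60),(6,255,255))|cv2.inRange(hsv,(174,150,60),(180,255,255))),("green",cv2.inRange(hsv,(45,120,40),(80,255,255)))):
        k,l,s,ce=cv2.connectedComponentsWithStats(m)
        for i in range(1,k):
            if s[i,4]>2: 
                p=onz(c,*ce[i],.073)
                if np.hypot(*(p-fc)[:2])<.1: print(nm,ce[i],s[i,4],p,np.median(W[l==i],0))
    if n=="top":
        a=cv2.resize(im[135:190,310:375],(390,330),interpolation=cv2.INTER_CUBIC)
        b2=cv2.resize(im[120:185,190:255],(400,400),interpolation=cv2.INTER_CUBIC)
        cv=np.zeros((400,800,3),np.uint8);cv[:330,:390]=a;cv[:,400:]=b2
        cv2.imwrite("pics/crop0.png",cv[...,::-1])
    else:
        b2=cv2.resize(im[155:230,270:345],(600,600),interpolation=cv2.INTER_CUBIC)
        cv2.imwrite("pics/crop0s.png",b2[...,::-1])
```

```text
top [0.58232066 0.17339875 0.10434377] d zeros 766
knobtop 174 mean [ 0.5686 -0.1606  0.0502] mec 0.5686 -0.16 0.0227
f0.066 1151 mean [0.5853 0.176  0.0693] mec 0.5864 0.1772 0.0845
f0.0722 404 mean [0.5866 0.1773 0.074 ] mec 0.5864 0.177 0.0749
f0.0775 133 mean [0.586  0.1763 0.0798] mec 0.5755 0.1763 0.0406
f0.095 52 mean [0.5861 0.1766 0.1036] mec 0.5864 0.1763 0.0131
red [209. 148.] 3 [0.59714833 0.21054671 0.073     ] [0.59683721 0.21027959 0.07513151]
green [222.56521739 133.60869565] 23 [0.63896091 0.17358925 0.073     ] [0.63826957 0.17305803 0.07145633]
scene [0.58232066 0.17339875 0.10434377] d zeros 854
knobtop 248 mean [ 0.5683 -0.1617  0.0501] mec 0.568 -0.1607 0.0231
f0.066 1082 mean [0.5884 0.1718 0.0697] mec 0.5856 0.1753 0.0846
f0.0722 435 mean [0.5897 0.1724 0.0739] mec 0.5827 0.1768 0.0768
f0.0775 134 mean [0.5881 0.1722 0.0801] mec 0.5793 0.1733 0.033
f0.095 66 mean [0.5859 0.1754 0.1031] mec 0.5851 0.1776 0.015
red [323.  181.5] 6 [0.59191029 0.20931037 0.073     ] [0.59303143 0.20764961 0.07596332]
green [323.20689655 200.13793103] 29 [0.63724278 0.17297392 0.073     ] [0.63700211 0.17340537 0.07193458]
```

View pics/crop0.png

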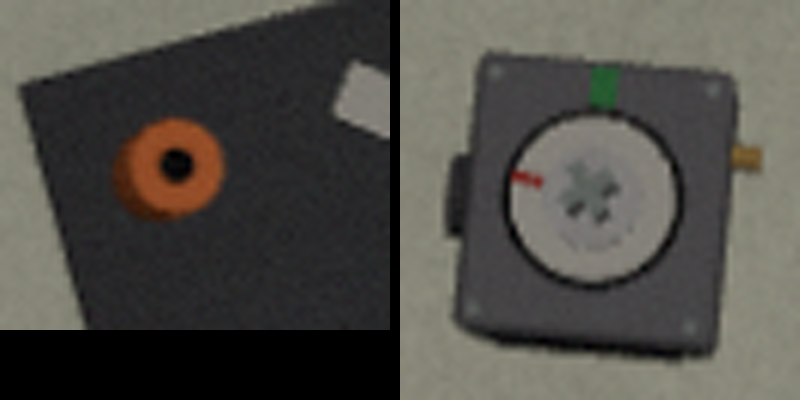

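View pics/crop0s.png

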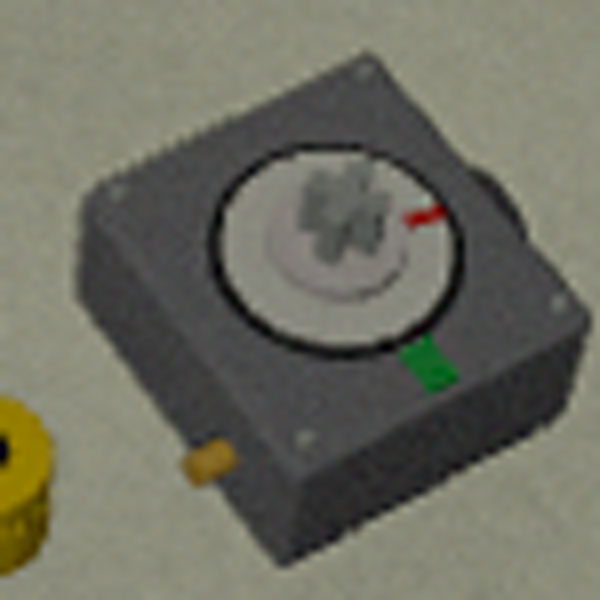

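```bash
cat >> h.py <<'E'
from scipy.spatial.transform import Rotation as Ro
def pose():
    s=monitor.state(); return np.array(s["eef_pos"]),Ro.from_rotvec(s["tool_rot"]),s
def yaw(R):  # world angle of jaw axis (tool y), deg
    y=R.apply([0,1,0]); return np.degrees(np.arctan2(y[1],y[0]))
def down(yw):
    a=np.radians(yw); x=np.array([0,0,-1.]);y=np.array([np.cos(a),np.sin(a),0]);return Ro.from_matrix(np.stack([x,y,np.cross(x,y)],1))
def go(p,yw):
    P,R,s=pose(); print("trans cm",(R.inv().apply(np.array(p)-P)*100).round(2),"rot",(R.inv()*down(yw)).as_rotvec().round(3))
def rep():
    P,R,s=pose(); print("t",round(s["time_s"],2),"P",P.round(4),"yaw",yaw(R).round(1),"tilt",np.degrees(np.arccos(-R.apply([1,0,0])[2])).round(2),"F",s["ft_force"].round(2),"M",s["torque"].round(3),"gap",round(s["finger_gap"],4),"j",s["joint_pos"].round(2))
E
python3 - <<'E'
from h import *
rep(); P,R,s=pose(); print(R.as_matrix().round(3))
for y in(-90,0,-45,75): print(y);go([.5685,-.1605,.16],y)
E
```

```text
t 0.1 P [0.1719 0.6263 0.2058] yaw 74.7 tilt 0.08 F [ 0.49 -0.24 -0.07] M [-0.018  0.033 -0.017] gap 0.088 j [-1.37  0.54 -0.    1.54  0.    1.07 -0.07]
[[-0.     0.265  0.964]
 [-0.001  0.964 -0.265]
 [-1.    -0.001  0.   ]]
-90
trans cm [  4.68 -65.38  59.06] rot [2.874e+00 2.000e-03 0.000e+00]
0
trans cm [  4.68 -65.38  59.06] rot [1.303e+00 1.000e-03 1.000e-03]
-45
trans cm [  4.68 -65.38  59.06] rot [2.089e+00 2.000e-03 1.000e-03]
75
trans cm [  4.68 -65.38  59.06] rot [-0.006  0.     0.001]
```

>>> {"op": "apply_moves", "data": {
  "hand": [-1, -1, -1, -1, -1, -1, -1, -1, -1, -1],
  "translation": [
    [4.7, -65.4, 59.1],
    [4.7, -65.4, 59.1],
    [4.7, -65.4, 59.1],
    [4.7, -65.4, 59.1],
    [4.7, -65.4, 59.1],
    [4.7, -65.4, 59.1],
    [4.7, -65.4, 59.1],
    [4.7, -65.4, 59.1],
    [4.7, -65.4, 59.1],
    [4.7, -65.4, 59.1]
  ],
  "rotation": [
    [1.566, 0, 0],
    [1.566, 0, 0],
    [1.566, 0, 0],
    [1.566, 0, 0],
    [1.566, 0, 0],
    [1.566, 0, 0],
    [1.566, 0, 0],
    [1.566, 0, 0],
    [1.566, 0, 0],
    [1.566, 0, 0]
  ]
}}

```text
time_s: 0.93
eef_pos: [0.3595, 0.2533, 0.1844]
tool_rot: [1.174, 1.231, -1.175]
ft_force: [-0.3, 1.0, 0.5]
finger_gap: 0.088
```

Run:
```python
from h import *
rep();go([.5685,-.1605,.16],-15)
```

```text
t 0.93 P [0.3595 0.2533 0.1844] yaw 2.7 tilt 0.06 F [-0.29  1.04  0.54] M [-0.026 -0.005 -0.076] gap 0.088 j [-1.05  0.21  0.38  2.11 -0.1   0.84 -0.56]
trans cm [ 2.48 18.94 42.31] rot [0.309 0.001 0.   ]
```

>>> {"op": "apply_moves", "data": {
  "hand": [-1, -1, -1, -1, -1, -1, -1, -1, -1, -1],
  "translation": [
    [2.5, 18.9, 42.3],
    [2.5, 18.9, 42.3],
    [2.5, 18.9, 42.3],
    [2.5, 18.9, 42.3],
    [2.5, 18.9, 42.3],
    [2.5, 18.9, 42.3],
    [2.5, 18.9, 42.3],
    [2.5, 18.9, 42.3],
    [2.5, 18.9, 42.3],
    [2.5, 18.9, 42.3]
  ],
  "rotation": [
    [0.309, 0, 0],
    [0.309, 0, 0],
    [0.309, 0, 0],
    [0.309, 0, 0],
    [0.309, 0, 0],
    [0.309, 0, 0],
    [0.309, 0, 0],
    [0.309, 0, 0],
    [0.309, 0, 0],
    [0.309, 0, 0]
  ]
}}

```text
time_s: 1.77
eef_pos: [0.5464, -0.1183, 0.1619]
tool_rot: [1.398, 1.074, -1.4]
ft_force: [0.5, 0.3, 0.1]
finger_gap: 0.0882
```

Run:
```python
from h import *
rep();go([.5685,-.1605,.09],-15)
```

```text
t 1.77 P [ 0.5464 -0.1183  0.1619] yaw -15.0 tilt 0.06 F [0.5  0.28 0.07] M [-0.046  0.042  0.011] gap 0.0882 j [-0.28  0.48  0.55  1.85 -0.32  0.9   0.15]
trans cm [7.2  3.23 3.5 ] rot [0.    0.001 0.001]
```

>>> {"op": "apply_moves", "data": {
  "hand": [-1, -1, -1, -1, -1, -1],
  "translation": [
    [3, 3.23, 3.5],
    [5, 3.23, 3.5],
    [7.2, 3.23, 3.5],
    [7.2, 3.23, 3.5],
    [7.2, 3.23, 3.5],
    [7.2, 3.23, 3.5]
  ],
  "rotation": [
    [0, 0, 0],
    [0, 0, 0],
    [0, 0, 0],
    [0, 0, 0],
    [0, 0, 0],
    [0, 0, 0]
  ]
}}

```text
time_s: 2.27
eef_pos: [0.569, -0.16, 0.091]
tool_rot: [1.398, 1.074, -1.399]
ft_force: [0.8, -0.9, 1.3]
finger_gap: 0.0884
```

Run:
```python
from h import *
rep();go([.5685,-.1605,.014],-15)
im,d=viewer.get_image("scene")
cv2.imwrite("pics/a.png",cv2.resize(im[180:320,120:300],(720,560),interpolation=cv2.INTER_CUBIC)[...,::-1])
```

```text
t 2.27 P [ 0.569 -0.16   0.091] yaw -14.9 tilt 0.03 F [ 0.79 -0.89  1.27] M [-0.089  0.047  0.023] gap 0.0884 j [-0.16  0.63  0.49  1.81 -0.4   0.8   0.27]
trans cm [ 7.7  -0.04  0.06] rot [ 0.001  0.001 -0.   ]
```

View pics/a.png

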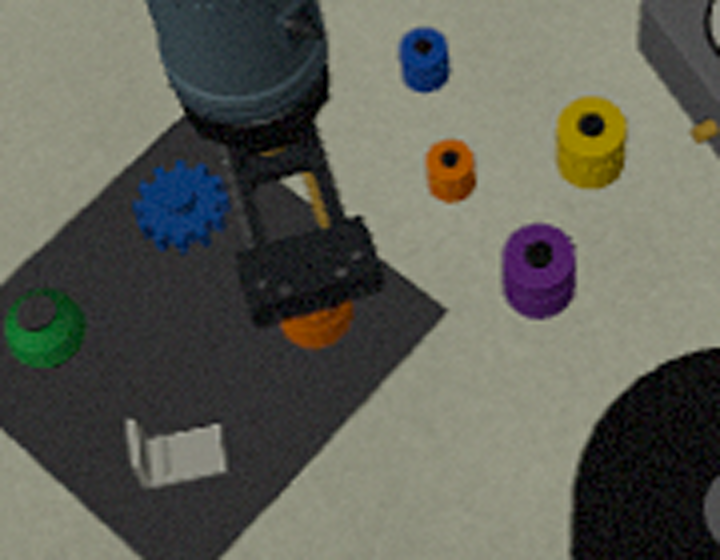

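The open gripper is centred above the orange knob (crop ~(315,320)), and the gear, vase and bracket are clear. I'll descend and close.

>>> {"op": "apply_moves", "data": {
  "hand": [-1, -1, -1, -1, -1, 1, 1, 1, 1, 1],
  "translation": [
    [3, 0, 0.06],
    [5.5, 0, 0.06],
    [7.7, 0, 0.06],
    [7.7, 0, 0.06],
    [7.7, 0, 0.06],
    [7.7, 0, 0.06],
    [7.7, 0, 0.06],
    [7.7, 0, 0.06],
    [7.7, 0, 0.06],
    [7.7, 0, 0.06]
  ],
  "rotation": [
    [0, 0, 0],
    [0, 0, 0],
    [0, 0, 0],
    [0, 0, 0],
    [0, 0, 0],
    [0, 0, 0],
    [0, 0, 0],
    [0, 0, 0],
    [0, 0, 0],
    [0, 0, 0]
  ],
  "grip_force": 40
}}

```text
time_s: 3.15
eef_pos: [0.5698, -0.1606, 0.0151]
tool_rot: [1.399, 1.072, -1.397]
ft_force: [-0.1, 0.4, 0.1]
finger_gap: 0.0573
```

Run:
```python
from h import *
rep()
```

```text
t 3.15 P [ 0.5698 -0.1606  0.0151] yaw -14.9 tilt 0.14 F [-0.1   0.42  0.07] M [-0.046  0.093  0.007] gap 0.0573 j [-0.11  0.75  0.42  1.83 -0.47  0.67  0.33]
```

>>> {"op": "apply_moves", "data": {
  "hand": [1, 1, 1, 1, 1, 1, 1, 1],
  "translation": [
    [0, 0, 0],
    [0, 0, 0],
    [0, 0, 0],
    [0, 0, 0],
    [0, 0, 0],
    [0, 0, 0],
    [0, 0, 0],
    [0, 0, 0]
  ],
  "rotation": [
    [0, 0, 0],
    [0, 0, 0],
    [0, 0, 0],
    [0, 0, 0],
    [0, 0, 0],
    [0, 0, 0],
    [0, 0, 0],
    [0, 0, 0]
  ]
}}

```text
time_s: 3.82
eef_pos: [0.57, -0.1606, 0.0154]
tool_rot: [1.399, 1.072, -1.397]
ft_force: [-0.7, 1.3, 5.8]
finger_gap: 0.0434
```

Run:
```python
from h import *
rep()
```

```text
t 3.82 P [ 0.57   -0.1606  0.0154] yaw -14.9 tilt 0.15 F [-0.65  1.26  5.76] M [0.071 0.347 0.029] gap 0.0434 j [-0.11  0.74  0.42  1.83 -0.47  0.67  0.33]
```

>>> {"op": "apply_moves", "data": {
  "hand": [1, 1, 1, 1, 1, 1, 1],
  "translation": [
    [-2, 0, 0],
    [-5, 0, 0],
    [-9, 0, 0],
    [-13, 0, 0],
    [-15, 0, 0],
    [-15, 0, 0],
    [-15, 0, 0]
  ],
  "rotation": [
    [0, 0, 0],
    [0, 0, 0],
    [0, 0, 0],
    [0, 0, 0],
    [0, 0, 0],
    [0, 0, 0],
    [0, 0, 0]
  ]
}}

```text
time_s: 4.4
eef_pos: [0.5701, -0.1605, 0.1659]
tool_rot: [1.4, 1.071, -1.395]
ft_force: [-0.4, 0.7, -1.3]
finger_gap: 0.0435
```

Run:
```python
from h import *
rep();go([.586,.1765,.165],15)
for n in("scene","top"):
    im,d=viewer.get_image(n); cv2.imwrite(f"pics/b_{n}.png",cv2.resize(im[100:292,150:406],(800,600),interpolation=cv2.INTER_CUBIC)[...,::-1])
```

```text
t 4.4 P [ 0.5701 -0.1605  0.1659] yaw -14.9 tilt 0.26 F [-0.35  0.72 -1.25] M [-0.027  0.113  0.039] gap 0.0435 j [-0.2   0.53  0.55  1.76 -0.34  0.94  0.23]
trans cm [  0.07  -7.14 -32.97] rot [-0.522  0.001 -0.004]
```

View pics/b_scene.png

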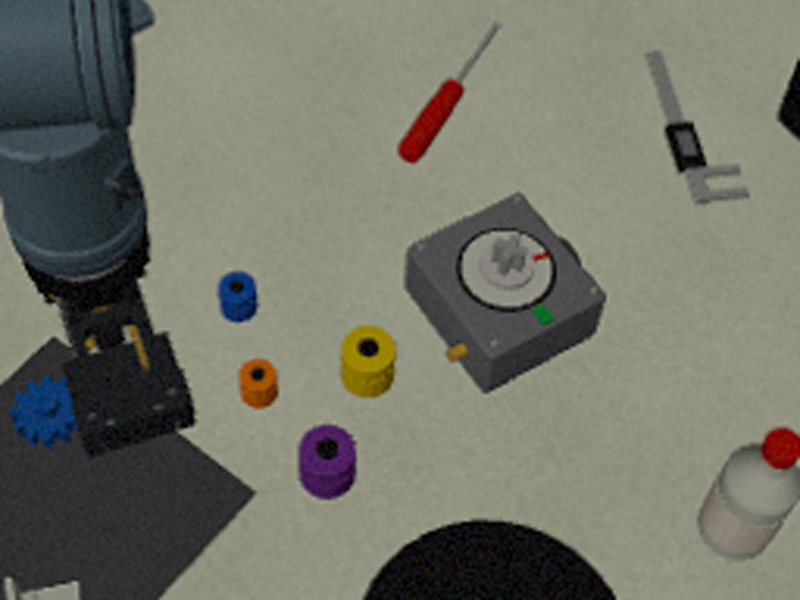

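View pics/b_top.png

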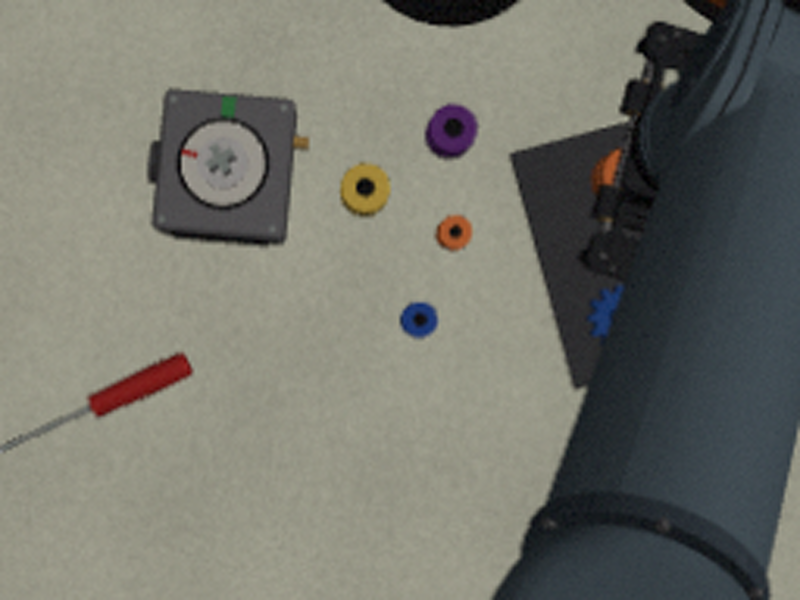

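>>> {"op": "apply_moves", "data": {
  "hand": [1, 1, 1, 1, 1, 1, 1, 1, 1, 1],
  "translation": [
    [0.07, -7.14, -33],
    [0.07, -7.14, -33],
    [0.07, -7.14, -33],
    [0.07, -7.14, -33],
    [0.07, -7.14, -33],
    [0.07, -7.14, -33],
    [0.07, -7.14, -33],
    [0.07, -7.14, -33],
    [0.07, -7.14, -33],
    [0.07, -7.14, -33]
  ],
  "rotation": [
    [-0.522, 0, -0.004],
    [-0.522, 0, -0.004],
    [-0.522, 0, -0.004],
    [-0.522, 0, -0.004],
    [-0.522, 0, -0.004],
    [-0.522, 0, -0.004],
    [-0.522, 0, -0.004],
    [-0.522, 0, -0.004],
    [-0.522, 0, -0.004],
    [-0.522, 0, -0.004]
  ]
}}

```text
time_s: 5.33
eef_pos: [0.5825, 0.1815, 0.1605]
tool_rot: [1.006, 1.331, -1.014]
ft_force: [-0.5, -0.5, -0.8]
finger_gap: 0.0431
```

Run:
```python
from h import *
rep();go([.586,.1765,.122],15)
im,d=viewer.get_image("scene");c=viewer.calibration("scene");W=cloud(c,d)
hsv=cv2.cvtColor(im,cv2.COLOR_RGB2HSV);m=cv2.inRange(hsv,(5,150,50),(16,255,255))
k,l,s,ce=cv2.connectedComponentsWithStats(m)
for i in range(1,k):
    if s[i,4]>25:print(s[i],np.median(W[l==i],0))
cv2.imwrite("pics/c.png",cv2.resize(im[100:292,180:436],(800,600),interpolation=cv2.INTER_CUBIC)[...,::-1])
```

```text
t 5.33 P [0.5825 0.1815 0.1605] yaw 15.4 tilt 0.44 F [-0.5  -0.49 -0.78] M [-0.055  0.061  0.017] gap 0.0431 j [-0.64  0.55  0.38  1.7  -0.24  0.95  0.09]
trans cm [3.85 0.23 0.59] rot [ 0.007 -0.002  0.007]
[306 148  20  26 372] [0.58963057 0.16994245 0.19110996]
[227 215  12  16 142] [ 0.538264   -0.04071029  0.02930864]
```

View pics/c.png

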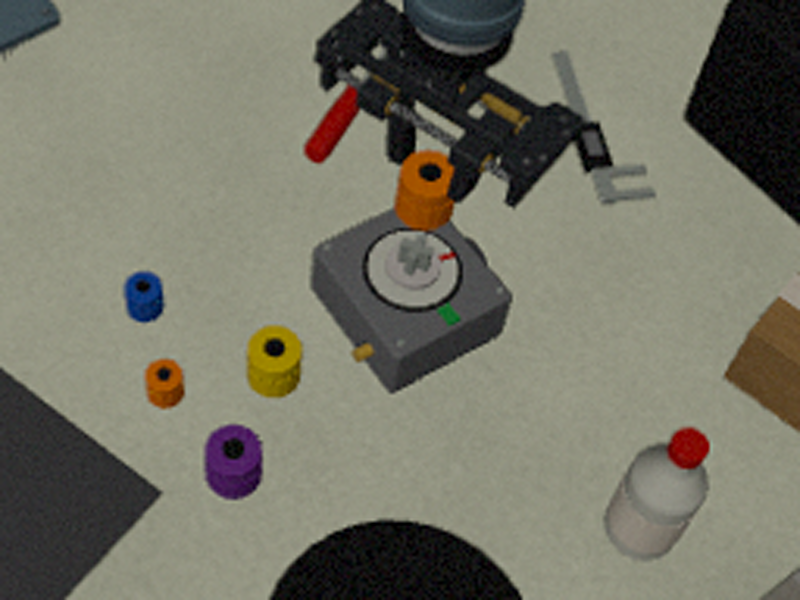

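>>> {"op": "apply_moves", "data": {
  "hand": [1, 1, 1, 1, 1],
  "translation": [
    [2, 0.23, 0.59],
    [3.8, 0.23, 0.59],
    [3.8, 0.23, 0.59],
    [3.8, 0.23, 0.59],
    [3.8, 0.23, 0.59]
  ],
  "rotation": [
    [0.007, -0.002, 0.007],
    [0.007, -0.002, 0.007],
    [0.007, -0.002, 0.007],
    [0.007, -0.002, 0.007],
    [0.007, -0.002, 0.007]
  ]
}}

```text
time_s: 5.8
eef_pos: [0.587, 0.1714, 0.1234]
tool_rot: [1.017, 1.317, -1.02]
ft_force: [0.5, -0.3, -0.5]
finger_gap: 0.0429
```

Run:
```python
from h import *
rep();go([.586,.1765,.105],15)
im,d=viewer.get_image("scene");c=viewer.calibration("scene");W=cloud(c,d)
P,R,s=pose()
hsv=cv2.cvtColor(im,cv2.COLOR_RGB2HSV)
m=(abs(W[...,2]-(P[2]+.035))<.004)&(np.hypot(W[...,0]-P[0],W[...,1]-P[1])<.03)
print(m.sum(),W[m].mean(0),cv2.minEnclosingCircle(W[m][:,:2].astype(np.float32)))
o=cv2.inRange(hsv,(5,130,50),(18,255,255))>0
mm=o&(abs(W[...,0]-P[0])<.05)&(abs(W[...,1]-P[1])<.05)
v,u=np.nonzero(mm);print("px",u.min(),u.max(),v.min(),v.max())
# black disc
dk=(im.max(-1)<60)&m
v,u=np.nonzero(dk);print("disc",len(u),u.mean(),v.mean(),onz(c,u.mean(),v.mean(),P[2]+.0346))
cv2.imwrite("pics/d.png",cv2.resize(im[130:220,260:380],(800,600),interpolation=cv2.INTER_CUBIC)[...,::-1])
```

```text
t 5.8 P [0.587  0.1714 0.1234] yaw 14.6 tilt 0.13 F [ 0.52 -0.29 -0.53] M [-0.085  0.005  0.045] gap 0.0429 j [-0.62  0.59  0.37  1.73 -0.26  0.87  0.11]
trans cm [ 1.84  0.03 -0.53] rot [-0.006  0.002  0.   ]
216 [0.58457875 0.16647047 0.15856551] ((0.5885804295539856, 0.1653386950492859), 0.02854021266102791)
px 300 332 140 185
disc 38 312.2105263157895 166.57894736842104 [0.58271282 0.16908144 0.15845365]
```

View pics/d.png

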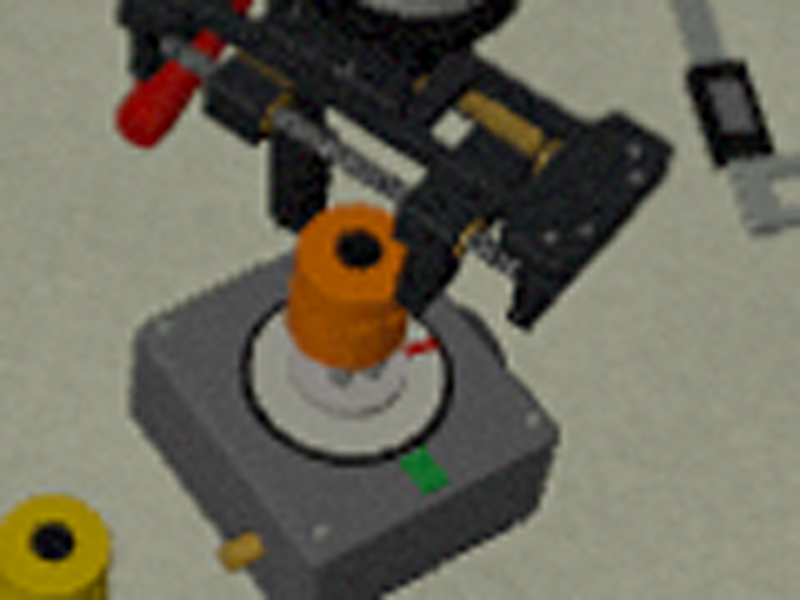

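Run:
```python
from h import *
c=viewer.calibration("scene");P,R,s=pose()
w=onz(c,313.7+.0,167.3,P[2]+.0346);print(w, w-P, "tool frame mm",R.inv().apply(w-P)*1000)
z=np.load("scene0.npz");im=z["im"]
# original disc of the knob on plate
roi=im[240:262,187:210].max(-1); dk=(roi<60); 
v,u=np.nonzero(dk[:14]); u=u+187;v=v+240
k=(abs(u-197)<7); print(u[k].mean(),v[k].mean(),k.sum(),onz(c,u[k].mean(),v[k].mean(),.05))
# dial: white blob ellipse (face z .074)
for n in("scene","top"):
    c=viewer.calibration(n);z=np.load(n+"0.npz");im,d=z["im"],z["d"];W=cloud(c,d)
    hsv=cv2.cvtColor(im,cv2.COLOR_RGB2HSV)
    m=((hsv[...,2]>110)&(hsv[...,1]<60)&(np.hypot(W[...,0]-.586,W[...,1]-.1765)<.06)&(W[...,2]>.07)).astype(np.uint8)
    cs,_=cv2.findContours(m,0,1); q=max(cs,key=cv2.contourArea); h=cv2.convexHull(q)
    pts=np.array([onz(c,*p[0],.074)[:2] for p in h]); 
    A=np.c_[2*pts,np.ones(len(pts))];x=np.linalg.lstsq(A,(pts**2).sum(1),rcond=None)[0]
    print(n,"dial fit",x[:2],"r",np.sqrt(x[2]+x[0]**2+x[1]**2))
```

```text
[0.58648915 0.17072269 0.15845365] [-0.00083423 -0.00115013  0.0346    ] tool frame mm [-34.59921178  -1.06499241   0.96906435]
196.73239436619718 245.04225352112675 71 [ 0.55371169 -0.15308683  0.05      ]
scene dial fit [0.58468415 0.17639037] r 0.037131574939489924
top dial fit [0.58696961 0.17681527] r 0.036403076920260034
```

Run:
```python
from h import *
rep();go([.5866,.1772,.108],15)
```

```text
t 5.85 P [0.5873 0.1719 0.1239] yaw 14.7 tilt 0.12 F [-0.34  0.23  0.08] M [-0.049  0.056  0.052] gap 0.0435 j [-0.62  0.59  0.37  1.73 -0.26  0.87  0.11]
trans cm [ 1.58  0.06 -0.54] rot [-0.006  0.002 -0.001]
```

>>> {"op": "apply_moves", "data": {
  "hand": [1, 1, 1, 1, 1, 1],
  "translation": [
    [0.1, 0.06, -0.54],
    [0.5, 0.06, -0.54],
    [1.0, 0.06, -0.54],
    [1.5, 0.06, -0.54],
    [1.5, 0.06, -0.54],
    [1.5, 0.06, -0.54]
  ],
  "rotation": [
    [-0.006, 0, 0],
    [-0.006, 0, 0],
    [-0.006, 0, 0],
    [-0.006, 0, 0],
    [-0.006, 0, 0],
    [-0.006, 0, 0]
  ]
}}

```text
time_s: 6.35
eef_pos: [0.5862, 0.1771, 0.1083]
tool_rot: [1.013, 1.32, -1.015]
ft_force: [0.1, -0.1, -1.2]
finger_gap: 0.0434
```

Run:
```python
from h import *
rep();go([.5866,.1772,.103],15)
```

```text
t 6.35 P [0.5862 0.1771 0.1083] yaw 15.0 tilt 0.12 F [ 0.06 -0.14 -1.22] M [-0.064  0.066 -0.034] gap 0.0434 j [-0.62  0.61  0.36  1.73 -0.27  0.84  0.12]
trans cm [ 0.53  0.05 -0.  ] rot [0.    0.002 0.   ]
```

>>> {"op": "apply_moves", "data": {
  "hand": [1, 1, 1, 1, 1, 1],
  "translation": [
    [0.2, 0, 0],
    [0.35, 0, 0],
    [0.45, 0, 0],
    [0.55, 0, 0],
    [0.6, 0, 0],
    [0.6, 0, 0]
  ],
  "rotation": [
    [0, 0, 0],
    [0, 0, 0],
    [0, 0, 0],
    [0, 0, 0],
    [0, 0, 0],
    [0, 0, 0]
  ]
}}

```text
time_s: 6.85
eef_pos: [0.5863, 0.177, 0.1026]
tool_rot: [1.013, 1.32, -1.015]
ft_force: [-1.9, -0.9, 4.0]
finger_gap: 0.0429
```

Run:
```python
from h import *
rep()
```

```text
t 6.85 P [0.5863 0.177  0.1026] yaw 15.0 tilt 0.12 F [-1.88 -0.91  4.03] M [-0.17   0.457  0.024] gap 0.0429 j [-0.62  0.62  0.35  1.74 -0.27  0.83  0.12]
```

>>> {"op": "apply_moves", "data": {
  "hand": [1, 1, 1, 1],
  "translation": [
    [0.06, 0, 0],
    [0.13, 0, 0],
    [0.13, 0, 0],
    [0.13, 0, 0]
  ],
  "rotation": [
    [0, 0, 0],
    [0, 0, 0],
    [0, 0, 0],
    [0, 0, 0]
  ]
}}

```text
time_s: 7.18
eef_pos: [0.5864, 0.177, 0.1019]
tool_rot: [1.013, 1.32, -1.015]
ft_force: [-2.2, -0.8, 7.2]
finger_gap: 0.0433
```

Run:
```python
from h import *
rep()
```

```text
t 7.18 P [0.5864 0.177  0.1019] yaw 15.0 tilt 0.11 F [-2.19 -0.76  7.22] M [-0.253  0.62   0.02 ] gap 0.0433 j [-0.62  0.62  0.35  1.74 -0.27  0.83  0.12]
```

>>> {"op": "apply_moves", "data": {
  "hand": [1, 1, 1, 1, 1, 1, 1, 1, 1, 1],
  "translation": [
    [0.1, 0, 0],
    [0.12, 0, 0],
    [0.12, 0, 0],
    [0.12, 0, 0],
    [0.12, 0, 0],
    [0.12, 0, 0],
    [0.12, 0, 0],
    [0.12, 0, 0],
    [0.12, 0, 0],
    [0.12, 0, 0]
  ],
  "rotation": [
    [-0.03, 0, 0],
    [-0.06, 0, 0],
    [-0.09, 0, 0],
    [-0.12, 0, 0],
    [-0.15, 0, 0],
    [-0.18, 0, 0],
    [-0.21, 0, 0],
    [-0.24, 0, 0],
    [-0.27, 0, 0],
    [-0.3, 0, 0]
  ]
}}

```text
time_s: 8.02
eef_pos: [0.5875, 0.1776, 0.1018]
tool_rot: [0.786, 1.421, -0.784]
ft_force: [-0.5, 0.0, 7.8]
finger_gap: 0.0433
```

Run:
```python
from h import *
rep()
```

```text
t 8.02 P [0.5875 0.1776 0.1018] yaw 32.3 tilt 0.18 F [-0.49  0.01  7.77] M [-0.03   0.238 -0.013] gap 0.0433 j [-0.56  0.61  0.27  1.73 -0.21  0.82  0.37]
```

>>> {"op": "apply_moves", "data": {
  "hand": [1, 1, 1, 1, 1, 1, 1, 1, 1, 1],
  "translation": [
    [0.15, 0, 0],
    [0.15, 0, 0],
    [0.15, 0, 0],
    [0.15, 0, 0],
    [0.15, 0, 0],
    [0.15, 0, 0],
    [0.15, 0, 0],
    [0.15, 0, 0],
    [0.15, 0, 0],
    [0.15, 0, 0]
  ],
  "rotation": [
    [-0.03, 0, 0],
    [-0.06, 0, 0],
    [-0.09, 0, 0],
    [-0.12, 0, 0],
    [-0.15, 0, 0],
    [-0.18, 0, 0],
    [-0.21, 0, 0],
    [-0.24, 0, 0],
    [-0.27, 0, 0],
    [-0.3, 0, 0]
  ]
}}

```text
time_s: 8.85
eef_pos: [0.588, 0.1781, 0.1013]
tool_rot: [0.554, 1.495, -0.551]
ft_force: [-1.8, 0.4, 8.5]
finger_gap: 0.0435
```

Run:
```python
from h import *
rep()
```

```text
t 8.85 P [0.588  0.1781 0.1013] yaw 49.5 tilt 0.25 F [-1.82  0.37  8.45] M [-0.044  0.627 -0.057] gap 0.0435 j [-0.51  0.61  0.2   1.73 -0.15  0.82  0.62]
```

>>> {"op": "apply_moves", "data": {
  "hand": [1, 1, 1, 1, 1, 1, 1, 1, 1, 1],
  "translation": [
    [0.15, -0.12, -0.04],
    [0.15, -0.12, -0.04],
    [0.15, -0.12, -0.04],
    [0.15, -0.12, -0.04],
    [0.15, -0.12, -0.04],
    [0.15, -0.12, -0.04],
    [0.15, -0.12, -0.04],
    [0.15, -0.12, -0.04],
    [0.15, -0.12, -0.04],
    [0.15, -0.12, -0.04]
  ],
  "rotation": [
    [-0.03, 0, 0],
    [-0.06, 0, 0],
    [-0.09, 0, 0],
    [-0.12, 0, 0],
    [-0.15, 0, 0],
    [-0.18, 0, 0],
    [-0.21, 0, 0],
    [-0.24, 0, 0],
    [-0.27, 0, 0],
    [-0.3, 0, 0]
  ]
}}

```text
time_s: 9.68
eef_pos: [0.5869, 0.1775, 0.0997]
tool_rot: [0.318, 1.543, -0.316]
ft_force: [-0.2, 1.0, -0.2]
finger_gap: 0.0433
```

Run:
```python
from h import *
rep()
```

```text
t 9.68 P [0.5869 0.1775 0.0997] yaw 66.8 tilt 0.25 F [-0.16  0.96 -0.19] M [ 0.041  0.013 -0.027] gap 0.0433 j [-0.45  0.6   0.12  1.73 -0.09  0.81  0.87]
```

The force dropped to zero, so the key has caught. Now I'll push down.

>>> {"op": "apply_moves", "data": {
  "hand": [1, 1, 1, 1, 1, 1],
  "translation": [
    [0.15, 0, 0],
    [0.3, 0, 0],
    [0.45, 0, 0],
    [0.6, 0, 0],
    [0.7, 0, 0],
    [0.7, 0, 0]
  ],
  "rotation": [
    [0, 0, 0],
    [0, 0, 0],
    [0, 0, 0],
    [0, 0, 0],
    [0, 0, 0],
    [0, 0, 0]
  ]
}}

```text
time_s: 10.18
eef_pos: [0.5868, 0.1775, 0.0923]
tool_rot: [0.318, 1.544, -0.317]
ft_force: [0.4, -0.4, -1.7]
finger_gap: 0.0434
```

Run:
```python
from h import *
rep()
```

```text
t 10.18 P [0.5868 0.1775 0.0923] yaw 66.8 tilt 0.23 F [ 0.36 -0.35 -1.72] M [-0.027  0.051  0.061] gap 0.0434 j [-0.45  0.61  0.12  1.73 -0.09  0.8   0.88]
```

>>> {"op": "apply_moves", "data": {
  "hand": [1, 1, 1, 1, 1, 1],
  "translation": [
    [0.1, 0, 0],
    [0.2, 0, 0],
    [0.3, 0, 0],
    [0.36, 0, 0],
    [0.4, 0, 0],
    [0.4, 0, 0]
  ],
  "rotation": [
    [0, 0, 0],
    [0, 0, 0],
    [0, 0, 0],
    [0, 0, 0],
    [0, 0, 0],
    [0, 0, 0]
  ]
}}

```text
time_s: 10.68
eef_pos: [0.5871, 0.1774, 0.0893]
tool_rot: [0.319, 1.543, -0.316]
ft_force: [-2.9, -0.9, 7.1]
finger_gap: 0.0434
```

Run:
```python
from h import *
rep()
```

```text
t 10.68 P [0.5871 0.1774 0.0893] yaw 66.8 tilt 0.26 F [-2.9  -0.86  7.06] M [-0.238  0.535 -0.026] gap 0.0434 j [-0.45  0.62  0.12  1.73 -0.09  0.79  0.88]
```

Run:
```python
from h import *
im,d=viewer.get_image("scene");c=viewer.calibration("scene")
hsv=cv2.cvtColor(im,cv2.COLOR_RGB2HSV)
m=cv2.inRange(hsv,(0,120,50),(6,255,255))|cv2.inRange(hsv,(172,120,50),(180,255,255))
k,l,s,ce=cv2.connectedComponentsWithStats(m)
for i in range(1,k):
    p=onz(c,*ce[i],.075)
    if np.hypot(p[0]-.586,p[1]-.1765)<.06: print(ce[i],s[i,4],p,np.degrees(np.arctan2(p[1]-.1766,p[0]-.586)))
cv2.imwrite("pics/e.png",cv2.resize(im[130:220,260:380],(800,600),interpolation=cv2.INTER_CUBIC)[...,::-1])
rep()
```

```text
[311. 174.] 1 [0.55597859 0.19722975 0.075     ] 145.504399850916
[323. 174.] 1 [0.57401575 0.22362681 0.075     ] 104.29687193092188
[323.5 181.5] 6 [0.59359556 0.20930766 0.075     ] 76.92618325338881
t 10.73 P [0.5871 0.1774 0.0893] yaw 66.8 tilt 0.26 F [-1.7  -0.36  6.85] M [-0.292  0.638  0.002] gap 0.043 j [-0.45  0.62  0.12  1.73 -0.09  0.79  0.88]
```

View pics/e.png

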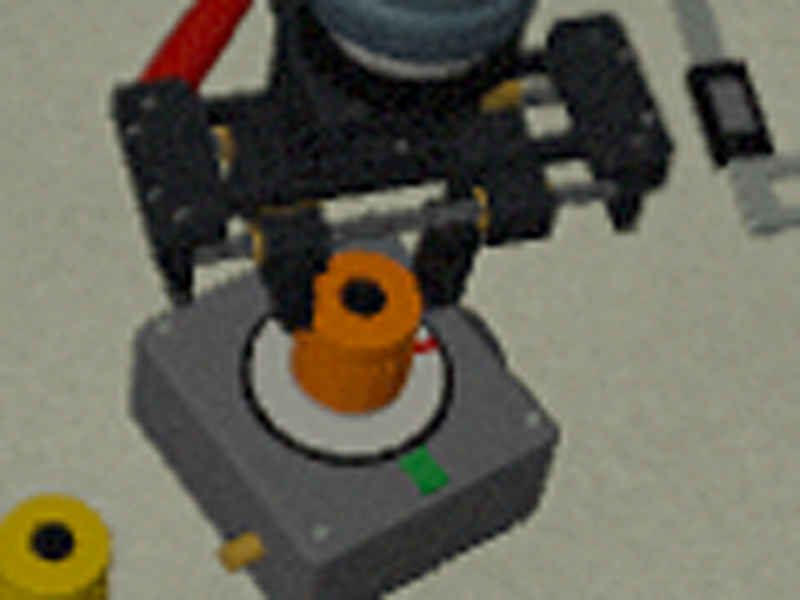

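>>> {"op": "apply_moves", "data": {
  "hand": [1, 1, 1, 1, 1, 1, 1, 1, 1, 1],
  "translation": [
    [0.04, -0.05, 0],
    [0.04, -0.05, 0],
    [0.04, -0.05, 0],
    [0.04, -0.05, 0],
    [0.04, -0.05, 0],
    [0.04, -0.05, 0],
    [0.04, -0.05, 0],
    [0.04, -0.05, 0],
    [0.04, -0.05, 0],
    [0.04, -0.05, 0]
  ],
  "rotation": [
    [0.06, 0, 0],
    [0.12, 0, 0],
    [0.18, 0, 0],
    [0.24, 0, 0],
    [0.3, 0, 0],
    [0.36, 0, 0],
    [0.42, 0, 0],
    [0.48, 0, 0],
    [0.54, 0, 0],
    [0.6, 0, 0]
  ]
}}

```text
time_s: 11.57
eef_pos: [0.5866, 0.1775, 0.0893]
tool_rot: [0.787, 1.421, -0.782]
ft_force: [-2.9, 0.4, 5.6]
finger_gap: 0.0436
```

```bash
cat >> h.py <<'E'
def snap(name):
    im,d=viewer.get_image("scene");c=viewer.calibration("scene")
    hsv=cv2.cvtColor(im,cv2.COLOR_RGB2HSV)
    m=cv2.inRange(hsv,(0,120,50),(6,255,255))|cv2.inRange(hsv,(172,120,50),(180,255,255))
    k,l,s,ce=cv2.connectedComponentsWithStats(m)
    for i in range(1,k):
        p=onz(c,*ce[i],.075)
        if s[i,4]>1 and np.hypot(p[0]-.586,p[1]-.1765)<.05: print(ce[i],s[i,4],p.round(4),np.degrees(np.arctan2(p[1]-.1766,p[0]-.586)).round(1))
    cv2.imwrite(f"pics/{name}.png",cv2.resize(im[130:220,260:380],(800,600),interpolation=cv2.INTER_CUBIC)[...,::-1])
E
python3 - <<'E'
from h import *
snap("f");rep()
E
```

```text
[323.36363636 186.72727273] 11 [0.6063 0.1985 0.075 ] 47.2
t 11.62 P [0.5866 0.1774 0.0893] yaw 32.1 tilt 0.24 F [-2.66 -0.49  4.9 ] M [-0.053  0.577  0.039] gap 0.0431 j [-0.56  0.63  0.27  1.74 -0.22  0.8   0.38]
```

View pics/f.png

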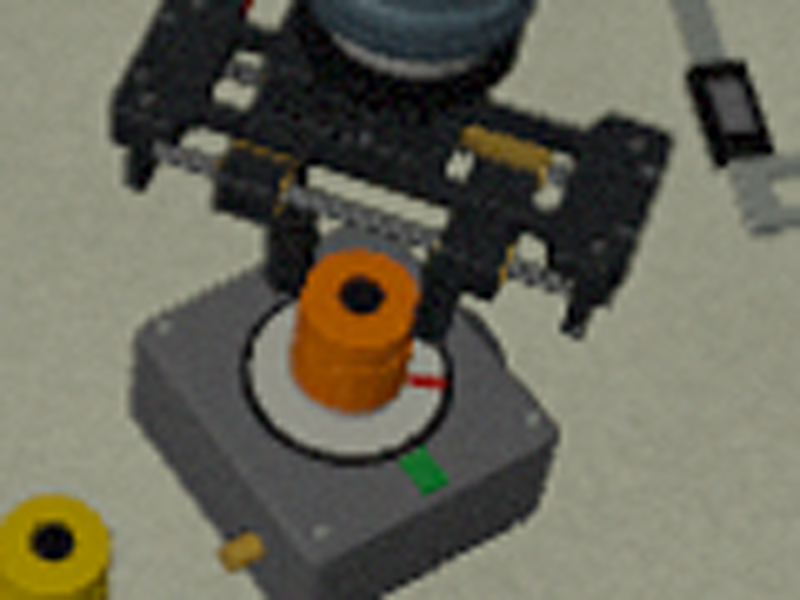

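>>> {"op": "apply_moves", "data": {
  "hand": [1, 1, 1, 1, 1, 1, 1, 1, 1, 1],
  "translation": [
    [0.04, -0.05, 0],
    [0.04, -0.05, 0],
    [0.04, -0.05, 0],
    [0.04, -0.05, 0],
    [0.04, -0.05, 0],
    [0.04, -0.05, 0],
    [0.04, -0.05, 0],
    [0.04, -0.05, 0],
    [0.04, -0.05, 0],
    [0.04, -0.05, 0]
  ],
  "rotation": [
    [0.07, 0, 0],
    [0.14, 0, 0],
    [0.21, 0, 0],
    [0.28, 0, 0],
    [0.35, 0, 0],
    [0.42, 0, 0],
    [0.49, 0, 0],
    [0.56, 0, 0],
    [0.63, 0, 0],
    [0.7, 0, 0]
  ]
}}

```text
time_s: 12.45
eef_pos: [0.5865, 0.1779, 0.0894]
tool_rot: [1.317, 1.137, -1.309]
ft_force: [-1.7, 1.0, 3.0]
finger_gap: 0.0434
```

Run:
```python
from h import *
snap("g");rep()
```

```text
[320.22222222 192.77777778] 9 [0.6163 0.1798 0.075 ] 6.1
t 12.5 P [0.5865 0.1779 0.0894] yaw -8.4 tilt 0.29 F [-1.28  0.98  4.4 ] M [0.153 0.308 0.061] gap 0.0434 j [-0.69  0.66  0.45  1.75 -0.38  0.82 -0.2 ]
```

View pics/g.png

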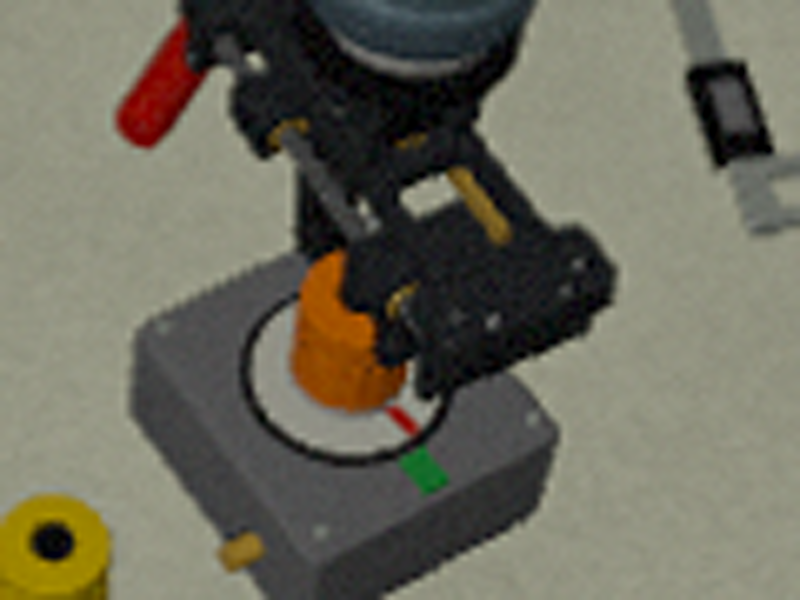

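>>> {"op": "apply_moves", "data": {
  "hand": [1, 1, 1, 1, 1, 1],
  "translation": [
    [0.04, 0, 0.03],
    [0.04, 0, 0.03],
    [0.04, 0, 0.03],
    [0.04, 0, 0.03],
    [0.04, 0, 0.03],
    [0.04, 0, 0.03]
  ],
  "rotation": [
    [0.06, 0, 0],
    [0.12, 0, 0],
    [0.16, 0, 0],
    [0.16, 0, 0],
    [0.16, 0, 0],
    [0.16, 0, 0]
  ]
}}

```text
time_s: 13.0
eef_pos: [0.5866, 0.178, 0.0894]
tool_rot: [1.434, 1.049, -1.424]
ft_force: [-2.1, 1.6, 5.4]
finger_gap: 0.0436
```

Run:
```python
from h import *
snap("i");rep()
```

```text
[318.3 193. ] 10 [0.614  0.1753 0.075 ] -2.7
t 13.05 P [0.5866 0.178  0.0894] yaw -17.4 tilt 0.32 F [-1.75  1.65  4.87] M [0.088 0.533 0.049] gap 0.043 j [-0.72  0.66  0.49  1.75 -0.41  0.82 -0.33]
```

View pics/i.png

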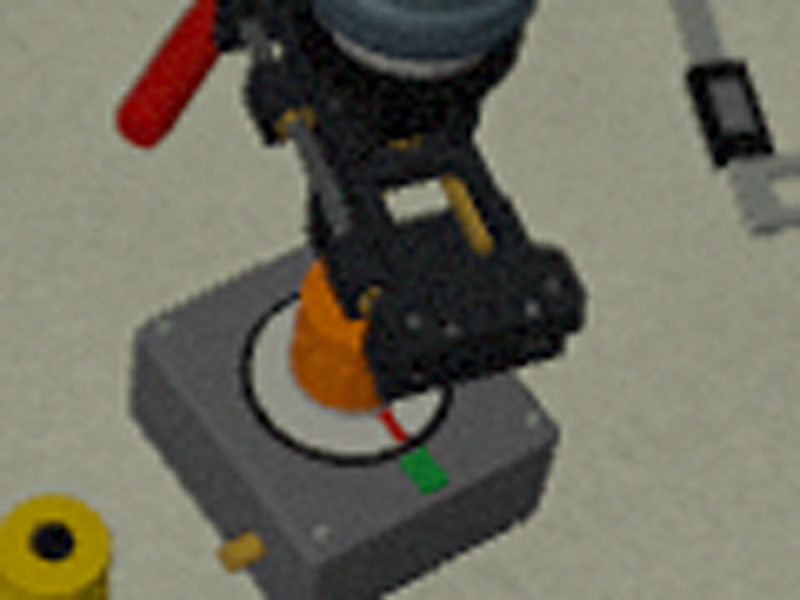

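The pointer lies in line with the green mark. I'll release and then lift straight up.

>>> {"op": "apply_moves", "data": {
  "hand": [-0.5, -1, -1, -1, -1, -1, -1, -1],
  "translation": [
    [0, 0, 0],
    [0, 0, 0],
    [0, 0, 0],
    [0, 0, 0],
    [0, 0, 0],
    [0, 0, 0],
    [0, 0, 0],
    [0, 0, 0]
  ],
  "rotation": [
    [0, 0, 0],
    [0, 0, 0],
    [0, 0, 0],
    [0, 0, 0],
    [0, 0, 0],
    [0, 0, 0],
    [0, 0, 0],
    [0, 0, 0]
  ]
}}

```text
time_s: 13.72
eef_pos: [0.5867, 0.1779, 0.0893]
tool_rot: [1.434, 1.049, -1.424]
ft_force: [0.0, -0.6, -0.5]
finger_gap: 0.0878
```

Run:
```python
from h import *
rep()
```

```text
t 13.72 P [0.5867 0.1779 0.0893] yaw -17.4 tilt 0.32 F [ 0.03 -0.6  -0.47] M [-0.058  0.096 -0.045] gap 0.0878 j [-0.72  0.66  0.49  1.75 -0.41  0.82 -0.33]
```

Lift, then pull back toward the base so both cameras can see.

>>> {"op": "apply_moves", "data": {
  "hand": [-1, -1, -1, -1, -1, -1, -1, -1, -1, -1],
  "translation": [
    [-2, 0, 0],
    [-5, 0, 0],
    [-8, 0, 0],
    [-11, 0, 0],
    [-13, -4, 0],
    [-13, -8, 0],
    [-13, -12, 0],
    [-13, -16, 0],
    [-13, -16, 0],
    [-13, -16, 0]
  ],
  "rotation": [
    [0, 0, 0],
    [0, 0, 0],
    [0, 0, 0],
    [0, 0, 0],
    [0, 0, 0],
    [0, 0, 0],
    [0, 0, 0],
    [0, 0, 0],
    [0, 0, 0],
    [0, 0, 0]
  ]
}}

```text
time_s: 14.55
eef_pos: [0.4314, 0.2267, 0.2188]
tool_rot: [1.431, 1.053, -1.421]
ft_force: [0.3, -0.6, 1.0]
finger_gap: 0.0881
```

Run:
```python
from h import *
rep(); snap("k")
for n in("scene","top"):
    im,d=viewer.get_image(n);c=viewer.calibration(n);W=cloud(c,d)
    m=(abs(W[...,2]-.124)<.006)&(np.hypot(W[...,0]-.586,W[...,1]-.177)<.035)
    P=W[m]
    if len(P)>5: print(n,len(P),P.mean(0).round(4),cv2.minEnclosingCircle(P[:,:2].astype(np.float32)),np.median(P[:,2]))
    if n=="top": cv2.imwrite("pics/l.png",cv2.resize(im,(800,600),interpolation=cv2.INTER_CUBIC)[...,::-1])
```

```text
t 14.55 P [0.4314 0.2267 0.2188] yaw -17.1 tilt 0.31 F [ 0.34 -0.57  1.02] M [-0.099  0.038 -0.03 ] gap 0.0881 j [-1.08  0.27  0.6   1.98 -0.19  0.95 -0.69]
[318.3 193. ] 10 [0.614  0.1753 0.075 ] -2.7
scene 229 [0.5859 0.1751 0.1242] ((0.5846899747848511, 0.1763220727443695), 0.023518823087215424) 0.12419181741011391
top 226 [0.5857 0.1766 0.1238] ((0.5866925716400146, 0.17634057998657227), 0.023375460878014565) 0.12385245173340312
```

View pics/k.png

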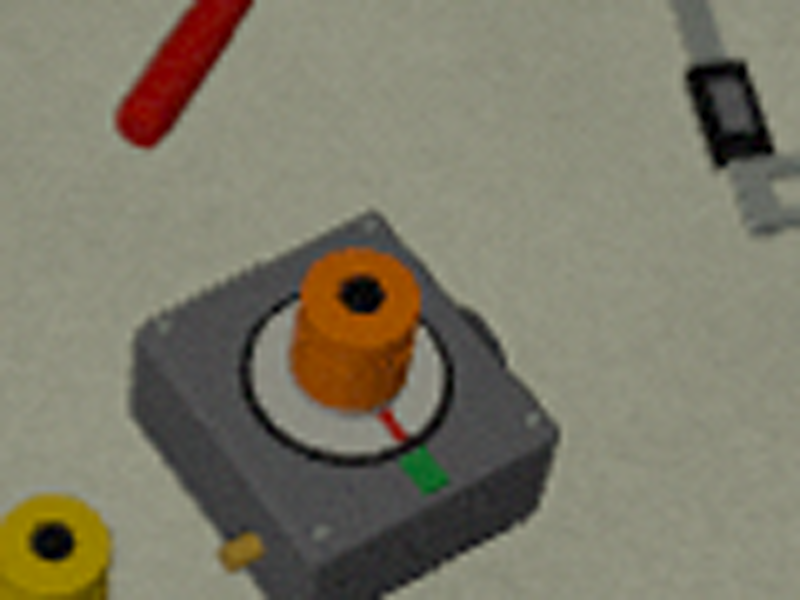

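View pics/l.png

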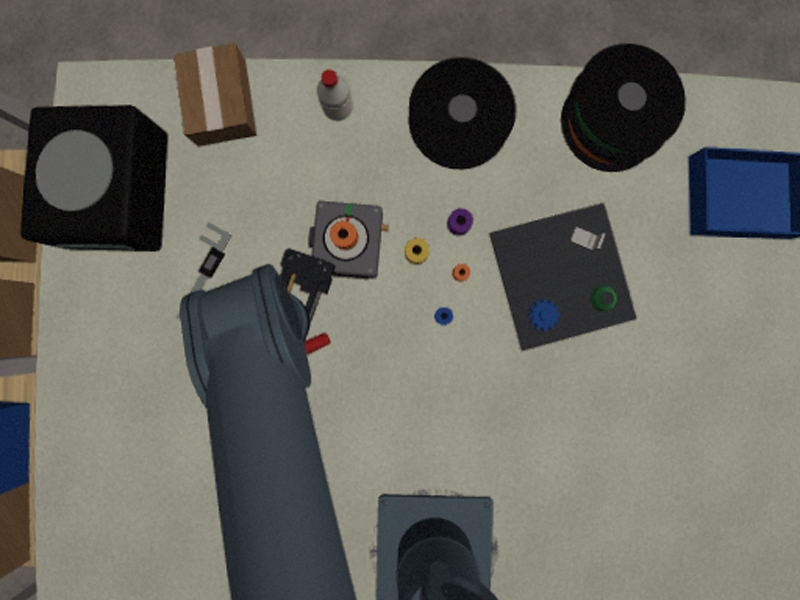

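The views show the knob's top at z = 0.124 (home = 0.080 + 0.044), on the axis, with the pointer at the green mark and the other objects where they were.

Run:
```python
from h import *
print(order.sign_off()); rep()
```

```text
the job is handed in; nothing more can be done
None
the job is handed in; nothing more can be done
```

The orange knob is fully home on the key with the red pointer at the green mark, and I have handed the job in. No verdict was reported.

**What I did:** I gripped the large orange knob on the plate and pressed it on the key at about 8 N while turning counter-clockwise. After about 50° the push fell to zero as the key caught. I pushed it home at about 7 N, turned it clockwise about 84° in three turns, checking the pointer after each, then let go and backed off.

**Last checks:**
- **Height:** the knob's top is at z = 0.124 m, as expected for a fully home knob (boss at 0.080 m plus 44 mm).
- **Centring:** it is within about 2 mm of the axis in both cameras.
- **Pointer:** it stands at about -2.7°, against the mark at about -4°. That is roughly 0.02 rad off, within the 0.2 rad allowed.
- **Gripper:** it is open and clear, with about 1 N of force noise.
- **Other objects:** by eye they look unmoved. In the last top view the arm hid parts of the screwdriver and caliper; the scene view showed the parts it covers in place.

No check failed. The two cameras disagreed by about 2 mm on the dial's centre. Early pointer readings also differed by about 6° between cameras, so I set the final angle from the scene camera alone.

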